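Put away two storage canisters by height on a stepped pantry rack

TASK

Put the two rectangular storage canisters from the bench away on the stepped rack: the short one on the low tier, the tall one on the high tier, each in the free half of its tier. Slide each one in lengthwise from the robot's side, upright and square to the rack, until more than half of its length is under the board above it, and do not disturb the other things.

Things in the scene. Friction and masses are not known exactly. Their poses are not given: they have to be found in the camera images.
- tall_canister: The tall white rectangular storage canister with a pale wooden lid, loose, standing upright on the bench: 110 mm long (its x), 50 mm wide (its y), 155 mm high; smooth upright sides. Origin: centre of its underside; z up. It can be gripped across its 50 mm width. About 400 g. Told from the short one by its height; the two swap places.
- short_canister: The short white rectangular storage canister with a pale wooden lid, loose, standing upright on the bench: 110 mm long (its x), 50 mm wide (its y), 85 mm high; smooth upright sides. Origin: centre of its underside; z up. It can be gripped across its 50 mm width. About 250 g. Told from the tall one by its height; the two swap places.
- rack: fixed stepped two-tier rack, 12 mm pale wood boards, white 12 mm posts at the sides only (y +-154 mm), open back; 320 mm wide. Entered from -x (robot side). Origin: footprint centre on the bench; x into the rack, y left. Boards in its x, z (mm): low x -170 to 60, top z 20; high x -55 to 170, z 125 to 137; top x 60 to 170, z 317 to 329. Front 115 mm of each tier is open above
- low_slot (a point): point on the low tier's board (z 20 mm), middle of its free left half (rack y +75 mm), right under the front edge of the board above; axes as the rack, x inward. Clearance under that board 105 mm; in front an open porch 115 mm deep. Canister origin at x > 0 here: over half is under. A 10 mm high stop bar at the back halts the canister at x = 50 mm
- high_slot (a point): point on the high tier's board (z 137 mm), middle of its free right half (rack y -75 mm), right under the front edge of the top board; axes as the rack, x inward. Clearance under that board 180 mm; in front an open porch 115 mm deep. Canister origin at x > 0 here: over half is under. A 10 mm high stop bar at the back halts the canister at x = 40 mm
- rack_jar: bystander: lidded glass jar, 66 mm across, 85 mm high, in the right half of the low tier, under the board. Origin: centre of its underside.
- rack_bottle: bystander: amber bottle, 60 mm across, 165 mm high, in the left half of the high tier, under the top board. Origin: centre of its underside.
- mug: bystander: white mug, 76 mm across, 90 mm high, with a handle, on the bench. Origin: centre of its underside.
- tin: bystander: round steel food tin with a paper band, 74 mm across, 110 mm high, on the bench. Origin: centre of its underside.
There are look-alikes about, which are no part of the job. Leave any green or red look-alike of the tall_canister alone.

How it is judged:
By the outcome, as a careful person would: the job done as asked, in the order asked, and still so for the second after the job is handed in, with the robot touching nothing.
It also fails if it takes over 67 s, if anything falls off the work surface, if the arm or the gripper's body presses on something with over 40 N, if the wrist force passes 120 N, or if a joint passes its speed limit or range.

ROBOT

A 6-joint arm with a two-finger parallel gripper is mounted at the origin on the work surface. World frame = base frame: x ahead of the robot, y to its left, z up, the work surface at z = 0. Lengths are in m, angles in rad, forces in N, time in s.
With the tool pointing down it reaches from about 0.3 to 0.875 m from the base axis. Payload 6.4 kg.
Tool frame: the origin (TCP) lies on the centre line of the jaws, within the pads' length; the fingertips stand 25 mm ahead of it and the grasp point (between the pads) lies 6 mm ahead of it; x points along the fingers, z is the direction in which the jaws open and shut, and the axes are right-handed (so a half turn about x gives the same grasp; the last joint's range is limited). The gripper opens to 85 mm and grips with 20 to 120 N. Pads are 22 mm wide; open, the fingers measure 114 mm over their backs; the gripper's body (76 mm by 85 mm) begins 54 mm behind the grasp point. The pads swing forward as they close: fully open they stand 13 mm farther back than shut.
Start: joints at [-1.462, 0.181, 1.607, -0, 1.354, -0.206], TCP at [0.178, -0.547, 0.256] pointing down, gripper open.
Joint ranges: [-2.99, 2.99], [-0.89, 2.07], [0.3, 2.58], [-1.14, 4.28], [0, 2.63], [-3.12, 3.12]. Speed limits (rad/s): [2.57, 2.57, 3.01, 3.14, 3.14, 3.14].

INTERFACE

Orientations are given as a unit quaternion [x, y, z, w].
In Python, from rig import status, optics, r gives the robot as it stands.
- The arm moves only by the tool servo_tool, never from a script. Its arguments are lists of equal length, an entry for each row: "delta_pos": the shift along the world's x, y, z in units of 25 mm (1.0 is 25 mm), a list of three; "twist": the turn about the world's z in units of 8 degrees (1.0 is 8 degrees); "hand": the opening, from 0 (shut) to 1 (fully open). In form: {"delta_pos": [[tx, ty, tz], ...], "twist": [twist, ...], "hand": [hand, ...]}. A call has 1 to 8 rows; each row is the pose to reach, as a shift and turn from the pose measured when the call began; what a row does not reach only later rows make up. A row lasts 1/10 s, in which the tool goes at most 50 mm and 8.59 degrees, less where a joint would pass 70% of its speed; a pose out of reach is approached as far as the arm can. A call with a gripper value outside its range is refused whole. The fingers move at their own pace and stop on an object; the grip force is fixed at half the most. Time passes only in rows, so rows that repeat a pose let the fingers close. It gives the time, the measured TCP pose, the force and the opening at its end, in the units of the state.
- status.observe(): the state, without advancing time (a new reading comes with each control period).
- optics.camera(name): name is "scene" or "top"; returns a dict with "image" (480x640x3 uint8, red, green, blue), "range_z" (480x640 float32, m along the optical axis (not along the pixel's ray), 0 where there is no reading), "vertical_fov" (degrees; the focal length in pixels is half the picture's height over the tangent of half this angle, whatever the lens; pixels are square), "cx", "cy" (the principal point, pixels), "eye" and "orientation" of the camera in the world. Camera axes: x right, y down, z forward; pixel columns grow to the right and rows downward; lengths in m; the calibration is good to about 2 mm. A picture is of the moment at which its call begins.
- r.hand_in(): hands the job in, once; it reports no verdict.
The state is a dict: "time": time; "qpos": joint angles; "joint_velocities": joint speeds; "joint_efforts": joint torques, N m; "tcp_pos": TCP position; "tcp_rot": TCP orientation; "wrist_force": force on the tool from outside, world axes, zero at the start; "wrist_torque": the same for the moment, N m; "gripper_width": opening from 0.0 (shut) to 1.0 (fully open).
Only numpy, scipy, OpenCV 4.12 (cv2) and the standard library are available. Lean on these libraries where they do the work, as an engineer would, in place of code of your own. Each camera call takes 0.05 s, during which the arm holds its last target. There are 200 camera calls.

## Working session

There is one attempt and no reset: what is moved stays moved. The work goes in short steps, Python scripts to look and compute and a tool call to move; the robot and the scene stay as the last step left them, time stands still between calls to the robot, and variables do not carry over. Pictures are saved under pics/ and viewed, about 8 in all and at most 12, crops included, and the job is handed in when it is done.

Besides the shell and the picture viewer there is one more tool, called after "Request:" by a JSON object that holds its "fn" and its "kwargs". servo_tool: Moves the arm, as the interface text tells. Its arguments: {"type":"object","properties":{"delta_pos":{"type":"array","items":{"type":"array","items":{"type":"number"}}},"twist":{"type":"array","items":{"type":"number"}},"hand":{"type":"array","items":{"type":"number"}}},"required":["delta_pos","twist","hand"]}

```bash
mkdir -p pics; ls; cat > h.py <<'E'
import numpy as np, cv2
from scipy.spatial.transform import Rotation as R
from rig import status, optics, r
def snap(n,f=None):
    c=optics.camera(n)
    if f: cv2.imwrite('pics/'+f,c['image'][:,:,::-1])
    d=c['range_z'];h,w=d.shape;fl=h/2/np.tan(np.radians(c['vertical_fov'])/2)
    u,v=np.meshgrid(np.arange(w),np.arange(h))
    P=np.stack([(u-c['cx'])/fl*d,(v-c['cy'])/fl*d,d],-1)@R.from_quat(c['orientation']).as_matrix().T+np.array(c['eye'])
    P[d==0]=np.nan
    return c,P
E
python3 - <<'E'
from h import *
print(status.observe())
for n in('scene','top'):
    c,P=snap(n,n+'0.png'); print(n,c['eye'],c['orientation'],c['vertical_fov'])
    np.savez('pics/'+n+'0.npz',im=c['image'],P=P)
E
```

```text
pics
{'time': 0.0, 'qpos': array([-1.46229008e+00,  1.81543480e-01,  1.60798148e+00, -1.13382879e-06,
        1.35380728e+00, -2.06314596e-01]), 'joint_velocities': array([ 6.47882657e-05,  4.72190695e-04, -2.21910807e-03, -8.42346599e-04,
        1.05131339e-03, -3.56458989e-04]), 'joint_efforts': array([-1.08934379e-03, -4.44877803e+01, -3.51339555e+01, -4.08117430e-04,
        9.17873054e-03, -1.08505324e-05]), 'tcp_pos': array([ 0.17799963, -0.54623007,  0.25539557]), 'tcp_rot': array([ 0.41589283,  0.5726121 , -0.41498208,  0.57178528]), 'wrist_force': array([0.53118218, 0.2327412 , 0.35905298]), 'wrist_torque': array([-0.01264467,  0.00615918,  0.02600816]), 'gripper_width': 0.9971704659089912}
scene [9.96883027e-04 3.05120030e-01 1.50472131e+00] [-0.58384721  0.79580421 -0.12691133  0.09854745] 44.700807416454595
top [0.34708566 0.16987764 1.48444386] [-0.70042414  0.71256545 -0.03171676  0.02550582] 43.353586256479794
```

View pics/scene0.png

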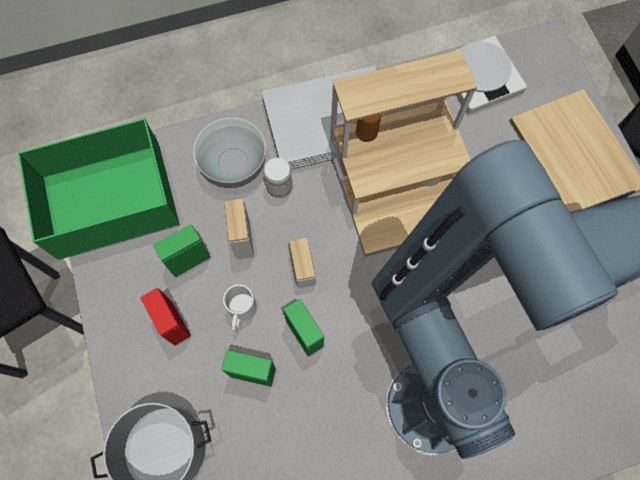

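View pics/top0.png

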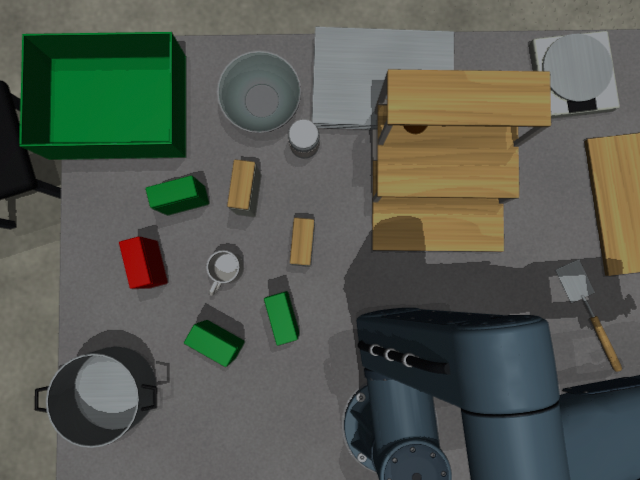

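The top view shows two wood-lidded canisters at about (242,185) and (302,241), with the mug at (222,267) and the tin at (303,138). The rack is on the right, its boards between x≈373 and 550. The green and red look-alikes are to the left and near the base.

```bash
python3 - <<'E'
from h import *
for n in('scene','top'):
    z=np.load(f'pics/{n}0.npz');im=z['im'];P=z['P']
    hsv=cv2.cvtColor(im,cv2.COLOR_RGB2HSV)
    m=((hsv[...,0]>8)&(hsv[...,0]<28)&(hsv[...,1]>60)&(hsv[...,2]>110)).astype(np.uint8)
    m=cv2.morphologyEx(m,cv2.MORPH_OPEN,np.ones((3,3)))
    k,l,s,ce=cv2.connectedComponentsWithStats(m)
    print(n)
    for i in range(1,k):
        if s[i,4]<200: continue
        Q=P[l==i];Q=Q[~np.isnan(Q[:,0])]
        # split by z levels
        for zz in (0.02,0.085,0.137,0.155,0.329):
            S=Q[abs(Q[:,2]-zz)<.008]
            if len(S)<150: continue
            (c,sz,a)=cv2.minAreaRect((S[:,:2]*1000).astype(np.float32))
            print(ce[i].round(),zz,len(S),'z',np.median(S[:,2]).round(4),'c',np.round(c,1),np.round(sz,1),round(a,1))
    # other objects
    top=P[...,2]
    for nm,(u,v) in {'top':{'mug':(222,262),'tin':(303,132),'bottle':(414,127),'g1':(282,320),'g2':(212,343),'g3':(180,195)},'scene':{'bottle':(368,118)}}[n].items():
        print(nm,P[v,u].round(3))
E
```

```text
scene
[403.  85.] 0.329 5526 z 0.3305 c [ 703.  -136.2] [321.4 113.8] 88.5
[578. 151.] 0.02 7705 z 0.0232 c [ 532.4 -642. ] [341.6 245.1] 5.9
[405. 156.] 0.137 6650 z 0.1383 c [ 634.4 -134. ] [322.6 206.2] 89.2
[408. 113.] 0.137 465 z 0.1385 c [ 728.1 -186.2] [166.5  29.4] 88.6
[394. 216.] 0.02 3461 z 0.0212 c [ 492.9 -117.6] [295.3 147.5] 88.4
[236. 220.] 0.155 761 z 0.1556 c [567.1 333.2] [ 47.3 109.6] 81.3
[302. 259.] 0.085 740 z 0.0856 c [442.9 201.8] [ 48.  108.6] 84.0
bottle [ 0.687 -0.048  0.248]
top
[469.  97.] 0.329 8813 z 0.3303 c [ 701.6 -135.2] [318.6 111.6] 88.2
[449. 163.] 0.137 9354 z 0.1383 c [ 613.1 -133.8] [320.4 163.8] 88.5
[618. 196.] 0.02 5107 z 0.0232 c [ 524.1 -583.8] [339.3 130.6] 4.9
[241. 184.] 0.155 968 z 0.1561 c [565.8 334.6] [ 46.9 105.6] 81.2
[451. 222.] 0.02 4958 z 0.0211 c [ 481.8 -130.4] [320.3 128.9] 89.0
[302. 241.] 0.085 889 z 0.0863 c [440.8 202.3] [ 46.2 106. ] 83.7
[608. 347.] 0.02 246 z 0.0199 c [ 175.7 -531.5] [111.7  17.3] 23.4
mug [0.398 0.399 0.011]
tin [0.692 0.195 0.112]
bottle [ 0.677 -0.047  0.2  ]
g1 [0.265 0.246 0.161]
g2 [0.218 0.399 0.156]
g3 [0.544 0.47  0.149]
```

```bash
cat >> h.py <<'E'
def tool():
    s=status.observe();M=R.from_quat(s['tcp_rot']).as_matrix()
    return s,M,np.degrees(np.arctan2(M[1,2],M[0,2]))
def go(x,y,z,jaw):
    """shift in units to TCP target (mm), jaw axis angle (deg, mod 180)"""
    s,M,a=tool();d=(jaw-a+90)%180-90
    print('tcp',(s['tcp_pos']*1000).round(1),'jaw',a.round(2),'ax',M[:,0].round(3),'q6',s['qpos'].round(2),'F',s['wrist_force'].round(1),'t',s['time'].round(2),'w',round(s['gripper_width'],3))
    print('delta',((np.array([x,y,z])-s['tcp_pos']*1000)/25).round(2),'twist',round(d/8,3))
E
python3 - <<'E'
from h import *
go(442,202,200,83.9)
z=np.load('pics/top0.npz');P=z['P']
for n,(a,b,c,d) in dict(mug=(195,245,245,300),tin=(285,115,325,160)).items():
    Q=P[b:d,a:c].reshape(-1,3);Q=Q[Q[:,2]>.06]; print(n,Q.min(0).round(3),Q.max(0).round(3))
E
```

```text
Traceback (most recent call last):
  File "h.py", line 18, in go
    print('tcp',(s['tcp_pos']*1000).round(1),'jaw',a.round(2),'ax',M[:,0].round(3),'q6',s['qpos'].round(2),'F',s['wrist_force'].round(1),'t',s['time'].round(2),'w',round(s['gripper_width'],3))
                                                                                                                                             ^^^^^^^^^^^^^^^
AttributeError: 'float' object has no attribute 'round'
```

```bash
sed -i "s/s\['time'\].round(2)/round(s['time'],2)/" h.py; python3 - <<'E'
from h import *
go(442,202,200,83.9)
z=np.load('pics/top0.npz');P=z['P']
for n,(a,b,c,d) in dict(mug=(195,245,245,300),tin=(285,115,325,160)).items():
    Q=P[b:d,a:c].reshape(-1,3);Q=Q[Q[:,2]>.06]; print(n,Q.min(0).round(3),Q.max(0).round(3))
E
```

```text
tcp [ 178.  -546.3  255.5] jaw -71.97 ax [-0.     0.002 -1.   ] q6 [-1.46  0.18  1.61  0.    1.35 -0.21] F [-0.5  0.   0.3] t 0.1 w 1.0
delta [10.56 29.93 -2.22] twist -3.017
mug [0.322 0.347 0.061] [0.421 0.422 0.098]
tin [0.651 0.147 0.06 ] [0.746 0.238 0.121]
```

Request:
{"fn": "servo_tool", "kwargs": {"delta_pos": [[2, 2, 1], [4, 4, 1], [5, 6, 1], [6, 8, 1], [7, 10, 1], [8, 12, 1], [8.5, 14, 1], [9, 16, 1]], "twist": [-0.4, -0.8, -1.2, -1.6, -2, -2.4, -2.7, -3.0], "hand": [1, 1, 1, 1, 1, 1, 1, 1]}}

```text
time: 0.9
tcp_pos: [0.3817, -0.2094, 0.2802]
tcp_rot: [0.526, 0.473, -0.525, 0.472]
wrist_force: [0.7, -0.6, 0.7]
gripper_width: 1.001
```

```bash
python3 -c "
from h import *
go(442,202,200,83.9)"
```

```text
tcp [ 381.7 -209.4  280.2] jaw -96.08 ax [ 0.001  0.002 -1.   ] q6 [-0.78 -0.17  1.91  0.    1.4   0.9 ] F [ 0.7 -0.6  0.7] t 0.9 w 1.001
delta [ 2.41 16.46 -3.21] twist -0.003
```

Request:
{"fn": "servo_tool", "kwargs": {"delta_pos": [[0.5, 2, 0], [0.8, 4, 0], [1, 6, 0], [1.5, 8, 0], [1.8, 10, 0], [2, 12, 0], [2.3, 14, 0], [2.4, 16, 0]], "twist": [0, 0, 0, 0, 0, 0, 0, 0], "hand": [1, 1, 1, 1, 1, 1, 1, 1]}}

```text
time: 1.7
tcp_pos: [0.4411, 0.1855, 0.28]
tcp_rot: [0.526, 0.473, -0.525, 0.473]
wrist_force: [0.9, -0.6, -0.4]
gripper_width: 0.998
```

Request:
{"fn": "servo_tool", "kwargs": {"delta_pos": [[0, 0, 0], [0, 0, 0]], "twist": [0, 0], "hand": [1, 1]}}

```text
time: 1.9
tcp_pos: [0.4404, 0.1867, 0.2794]
tcp_rot: [0.525, 0.474, -0.525, 0.473]
wrist_force: [0.2, -0.2, -0.1]
gripper_width: 1.002
```

```bash
python3 -c "
from h import *
c,P=snap('top','top1.png')
cv2.imwrite('pics/c1.png',cv2.resize(c['image'][140:340,180:420,::-1],None,fx=3,fy=3))
go(442,202,81,83.9)"
```

```text
tcp [440.7 185.5 279.5] jaw -95.99 ax [-0.     0.001 -1.   ] q6 [ 0.15 -0.06  1.81  0.    1.39  1.82] F [ 0.8  0.1 -0.4] t 1.95 w 1.001
delta [ 0.05  0.66 -7.94] twist -0.014
```

View pics/c1.png

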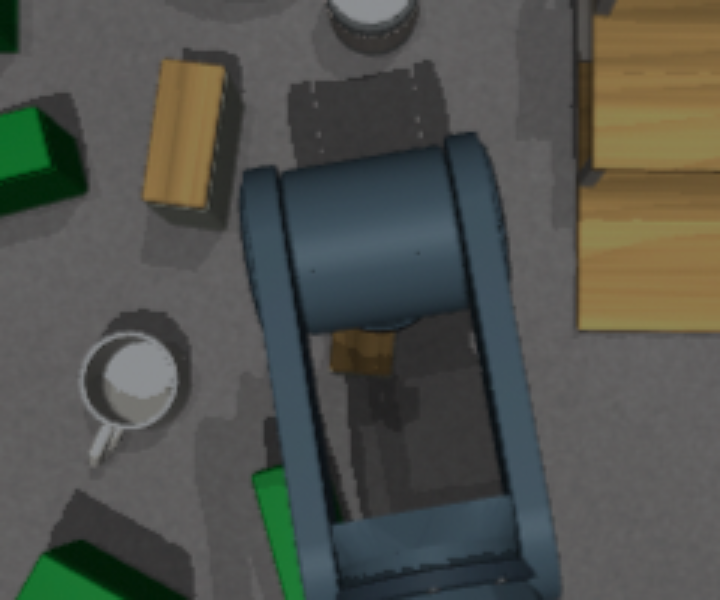

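```bash
python3 - <<'E'
from h import *
c,P=snap('top')
for v in range(180,341,20): print(v,[P[v,u].round(2).tolist() for u in (275,305,340,355)])
E
```

```text
180 [[0.6, 0.27, -0.0], [0.6, 0.19, 0.0], [0.6, 0.11, 0.0], [0.6, 0.07, -0.0]]
200 [[0.47, 0.23, 0.6], [0.47, 0.18, 0.61], [0.46, 0.13, 0.62], [0.55, 0.07, -0.0]]
220 [[0.44, 0.23, 0.62], [0.44, 0.18, 0.62], [0.43, 0.13, 0.62], [0.5, 0.07, 0.01]]
240 [[0.41, 0.23, 0.63], [0.41, 0.19, 0.6], [0.41, 0.14, 0.63], [0.45, 0.07, 0.0]]
260 [[0.38, 0.23, 0.63], [0.4, 0.2, 0.08], [0.38, 0.13, 0.55], [0.4, 0.07, 0.0]]
280 [[0.35, 0.23, 0.63], [0.35, 0.2, 0.0], [0.35, 0.11, 0.0], [0.35, 0.12, 0.64]]
300 [[0.31, 0.26, 0.16], [0.3, 0.2, 0.0], [0.3, 0.11, -0.0], [0.32, 0.12, 0.64]]
320 [[0.26, 0.26, 0.16], [0.29, 0.19, 0.64], [0.29, 0.14, 0.64], [0.29, 0.12, 0.64]]
340 [[0.22, 0.26, 0.16], [0.27, 0.19, 0.65], [0.27, 0.14, 0.65], [0.27, 0.12, 0.64]]
```

Request:
{"fn": "servo_tool", "kwargs": {"delta_pos": [[0.05, 0.66, -1], [0.05, 0.66, -2.5], [0.05, 0.66, -4], [0.05, 0.66, -5.5], [0.05, 0.66, -6.7], [0.05, 0.66, -7.5], [0.05, 0.66, -7.86], [0.05, 0.66, -7.86]], "twist": [0, 0, 0, 0, 0, 0, 0, 0], "hand": [1, 1, 1, 1, 1, 1, 1, 1]}}

```text
time: 2.8
tcp_pos: [0.4417, 0.1998, 0.0823]
tcp_rot: [-0.526, -0.473, 0.527, -0.471]
wrist_force: [-0.4, -0.8, 0.9]
gripper_width: 0.997
```

```bash
python3 -c "
from h import *
c,P=snap('scene','s2.png')
cv2.imwrite('pics/c2.png',cv2.resize(c['image'][180:340,220:400,::-1],None,fx=3,fy=3))
go(442,202,83,83.9)"
```

```text
tcp [442.6 200.3  83.4] jaw -96.19 ax [-0.     0.001 -1.   ] q6 [0.18 0.22 1.95 0.   0.96 1.86] F [1.  0.9 0.1] t 2.85 w 1.0
delta [-0.02  0.07 -0.02] twist 0.012
```

View pics/c2.png

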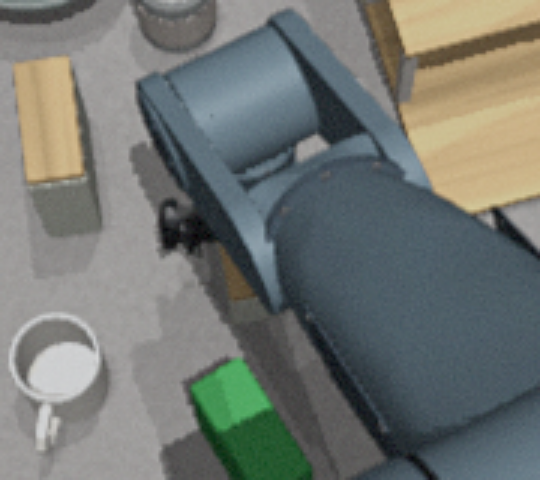

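The wrist hides most of the short canister (crop about (240,280)), but the finger at (180,225) is outside it, so the jaws straddle it. Closing now, then lifting.

Request:
{"fn": "servo_tool", "kwargs": {"delta_pos": [[0, 0, 0], [0, 0, 0], [0, 0, 0], [0, 0, 0], [0, 0, 0], [0, 0, 0]], "twist": [0, 0, 0, 0, 0, 0], "hand": [0.4, 0.4, 0.4, 0.4, 0.4, 0.4]}}

```text
time: 3.45
tcp_pos: [0.4438, 0.2008, 0.0851]
tcp_rot: [0.527, 0.472, -0.525, 0.473]
wrist_force: [-1.1, 1.1, 6.2]
gripper_width: 0.561
```

Request:
{"fn": "servo_tool", "kwargs": {"delta_pos": [[0, 0, 0.5], [0, 0, 1.5], [0, 0, 2.7], [0, -0.7, 3.6], [0, -1.8, 4], [0, -3.2, 4], [0, -4.6, 4], [0, -6, 4]], "twist": [0, 0, 0, 0.1, 0.2, 0.4, 0.5, 0.6], "hand": [0, 0, 0, 0, 0, 0, 0, 0]}}

```text
time: 4.25
tcp_pos: [0.4434, 0.0498, 0.186]
tcp_rot: [0.507, 0.494, -0.504, 0.495]
wrist_force: [0.8, -0.2, -3.3]
gripper_width: 0.565
```

```bash
python3 -c "
from h import *
go(474,-55,150,88.65)"
```

```text
tcp [443.4  49.8 186. ] jaw -91.29 ax [ 0.004  0.002 -1.   ] q6 [-0.16 -0.04  1.99  0.    1.18  1.44] F [ 0.8 -0.2 -3.3] t 4.25 w 0.565
delta [ 1.22 -4.19 -1.44] twist -0.007
```

Request:
{"fn": "servo_tool", "kwargs": {"delta_pos": [[0, -1.4, 0], [0.2, -2.8, 0], [0.6, -4, 0], [1, -4.19, -0.5], [1.22, -4.19, -1.2], [1.22, -4.19, -1.6], [1.22, -4.19, -1.6]], "twist": [0, 0, 0, 0, 0, 0, 0], "hand": [0, 0, 0, 0, 0, 0, 0]}}

```text
time: 4.95
tcp_pos: [0.4724, -0.0543, 0.1448]
tcp_rot: [0.506, 0.495, -0.505, 0.494]
wrist_force: [0.0, 0.7, -2.8]
gripper_width: 0.563
```

```bash
python3 -c "
from h import *
c,P=snap('scene','s3.png')
cv2.imwrite('pics/c3.png',cv2.resize(c['image'][60:300,300:560,::-1],None,fx=2.5,fy=2.5))
go(474,-55,104,88.65)"
```

```text
tcp [473.  -54.4 145.7] jaw -91.26 ax [ 0.002  0.002 -1.   ] q6 [-0.37  0.09  1.95  0.    1.1   1.23] F [ 0.   0.4 -3.2] t 5.0 w 0.563
delta [ 0.04 -0.02 -1.67] twist -0.011
```

View pics/c3.png

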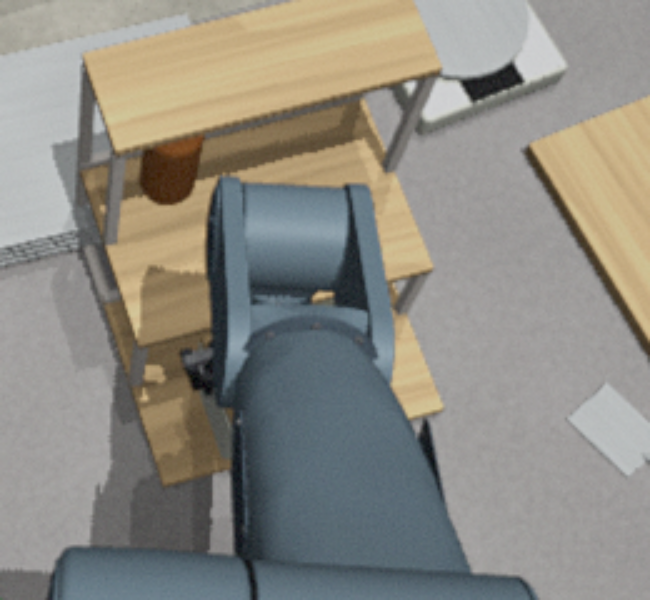

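The wrist covers the canister again. The left finger, at crop (200,365), is well clear of the post at (140,365). Lowering onto the porch.

Request:
{"fn": "servo_tool", "kwargs": {"delta_pos": [[0.04, 0, -0.6], [0.04, 0, -1.1], [0.04, 0, -1.4], [0.04, 0, -1.5], [0.04, 0, -1.56], [0.04, 0, -1.6]], "twist": [0, 0, 0, 0, 0, 0], "hand": [0, 0, 0, 0, 0, 0]}}

```text
time: 5.6
tcp_pos: [0.4743, -0.0545, 0.106]
tcp_rot: [0.506, 0.494, -0.504, 0.494]
wrist_force: [0.4, -0.5, -3.5]
gripper_width: 0.563
```

Request:
{"fn": "servo_tool", "kwargs": {"delta_pos": [[0, 0, -0.05], [0, 0, -0.1]], "twist": [0, 0], "hand": [0, 0]}}

```text
time: 5.8
tcp_pos: [0.4747, -0.0546, 0.105]
tcp_rot: [0.506, 0.494, -0.504, 0.495]
wrist_force: [-9.5, 4.5, 21.4]
gripper_width: 0.567
```

Request:
{"fn": "servo_tool", "kwargs": {"delta_pos": [[0, 0, 0.05], [0, 0, 0.05], [0, 0, 0.05], [0, 0, 0.05]], "twist": [0, 0, 0, 0], "hand": [0.9, 0.9, 0.9, 0.9]}}

```text
time: 6.2
tcp_pos: [0.4749, -0.0546, 0.1064]
tcp_rot: [0.507, 0.494, -0.504, 0.495]
wrist_force: [-0.1, -0.5, -0.4]
gripper_width: 0.9
```

Request:
{"fn": "servo_tool", "kwargs": {"delta_pos": [[-0.5, 0, 0], [-1, 0.02, 0], [-1.4, 0.03, 0], [-1.56, 0.03, 0], [-1.56, 0.03, 0], [-1.56, 0.03, 0], [-1.56, 0.03, 0], [-1.56, 0.03, 0]], "twist": [0, 0, 0, 0, 0, 0, 0, 0], "hand": [0.9, 0.9, 0.9, 0.9, 0.4, 0.4, 0.4, 0.4]}}

```text
time: 7.0
tcp_pos: [0.4365, -0.0539, 0.1071]
tcp_rot: [0.507, 0.494, -0.504, 0.495]
wrist_force: [-3.5, 2.0, 7.7]
gripper_width: 0.562
```

```bash
python3 -c "
from h import *
go(514,-55.9,105,88.65)"
```

```text
tcp [436.5 -53.9 107.1] jaw -91.26 ax [ 0.003  0.002 -1.   ] q6 [-0.4   0.08  2.06  0.    1.    1.19] F [-3.5  2.   7.7] t 7.0 w 0.562
delta [ 3.1  -0.08 -0.08] twist -0.012
```

Request:
{"fn": "servo_tool", "kwargs": {"delta_pos": [[0.5, -0.01, 0], [1.0, -0.02, 0], [1.5, -0.04, 0], [2, -0.05, 0], [2.4, -0.06, 0], [2.75, -0.07, 0], [2.94, -0.07, 0], [2.98, -0.07, 0]], "twist": [0, 0, 0, 0, 0, 0, 0, 0], "hand": [0, 0, 0, 0, 0, 0, 0, 0]}}

```text
time: 7.8
tcp_pos: [0.511, -0.0557, 0.1071]
tcp_rot: [0.506, 0.495, -0.505, 0.495]
wrist_force: [-6.6, 0.6, 8.4]
gripper_width: 0.561
```

```bash
python3 -c "
from h import *
go(510,-55.9,105,88.65)"
```

```text
tcp [511.  -55.7 107.1] jaw -91.23 ax [ 0.001  0.002 -1.   ] q6 [-0.34  0.24  1.87  0.    1.03  1.25] F [-6.6  0.6  8.4] t 7.8 w 0.561
delta [-0.04 -0.01 -0.08] twist -0.015
```

Request:
{"fn": "servo_tool", "kwargs": {"delta_pos": [[0, 0, 0], [0, 0, 0], [0, 0, 0], [-0.4, 0, 0], [-1, 0, 0.7], [-1.2, 0, 2.4], [-1.2, 0, 4], [-1.2, 0.5, 5.5]], "twist": [0, 0, 0, 0, 0, 0, 0, 0], "hand": [0.9, 0.9, 0.9, 0.9, 1, 1, 1, 1]}}

```text
time: 8.6
tcp_pos: [0.4802, -0.0439, 0.2462]
tcp_rot: [0.507, 0.494, -0.505, 0.494]
wrist_force: [1.2, -0.7, -0.4]
gripper_width: 1.002
```

```bash
python3 -c "
from h import *
go(566.5,334,250,81.3)"
```

```text
tcp [480.2 -43.9 246.2] jaw -91.32 ax [ 0.002  0.001 -1.   ] q6 [-0.34 -0.02  1.85  0.    1.32  1.25] F [ 1.2 -0.7 -0.4] t 8.6 w 1.002
delta [ 3.45 15.12  0.15] twist -0.922
```

Request:
{"fn": "servo_tool", "kwargs": {"delta_pos": [[0, 1.8, 0.3], [0.4, 3.6, 0.3], [0.8, 5.4, 0.3], [1.2, 7.2, 0.3], [1.8, 9, 0.3], [2.4, 11, 0.3], [3, 13, 0.3], [3.45, 15, 0.3]], "twist": [0, -0.1, -0.2, -0.4, -0.5, -0.6, -0.8, -0.92], "hand": [1, 1, 1, 1, 1, 1, 1, 1]}}

```text
time: 9.4
tcp_pos: [0.5651, 0.3271, 0.2535]
tcp_rot: [0.537, 0.46, -0.536, 0.461]
wrist_force: [0.3, -0.0, 1.1]
gripper_width: 0.998
```

```bash
python3 - <<'E'
from h import *
c,P=snap('scene','s4.png')
cv2.imwrite('pics/c4.png',cv2.resize(c['image'][60:300,200:500,::-1],None,fx=2.5,fy=2.5))
im=c['image'];hsv=cv2.cvtColor(im,cv2.COLOR_RGB2HSV)
m=(abs(P[...,2]-.156)<.006)&(hsv[...,1]>60)&(abs(P[...,1]-.334)<.08)&(abs(P[...,0]-.566)<.1)
print('tall',m.sum(),cv2.minAreaRect((P[m][:,:2]*1000).astype(np.float32)))
O=np.array([587,-132.8])/1000;a=np.radians(-1.35);ex=np.array([np.cos(a),np.sin(a)]);ey=np.array([-ex[1],ex[0]])
q=P[...,:2]-O;X=q@ex;Y=q@ey
m=(abs(P[...,2]-.106)<.006)&(abs(Y-.075)<.08)&(X>-.2)&(X<.1)
print('short',m.sum()); S=np.stack([X[m],Y[m]],-1)*1000
if m.sum()>20: print(S.min(0),S.max(0),cv2.minAreaRect(S.astype(np.float32)))
go(566.5,334,155,81.3)
E
```

```text
tall 277 ((548.3690185546875, 335.8798522949219), (47.26449966430664, 68.48920440673828), 80.81529235839844)
short 338
[-95.42066962  51.2286736 ] [-41.56040659 154.87543464] ((-69.28225708007812, 102.43896484375), (53.3672981262207, 103.00936889648438), 2.6180644035339355)
tcp [565.  333.9 252.7] jaw -98.57 ax [ 0.002  0.005 -1.   ] q6 [0.35 0.36 1.39 0.   1.39 2.07] F [-4.   0.4 -0.6] t 9.45 w 1.0
delta [ 0.06  0.   -3.91] twist -0.016
```

View pics/c4.png

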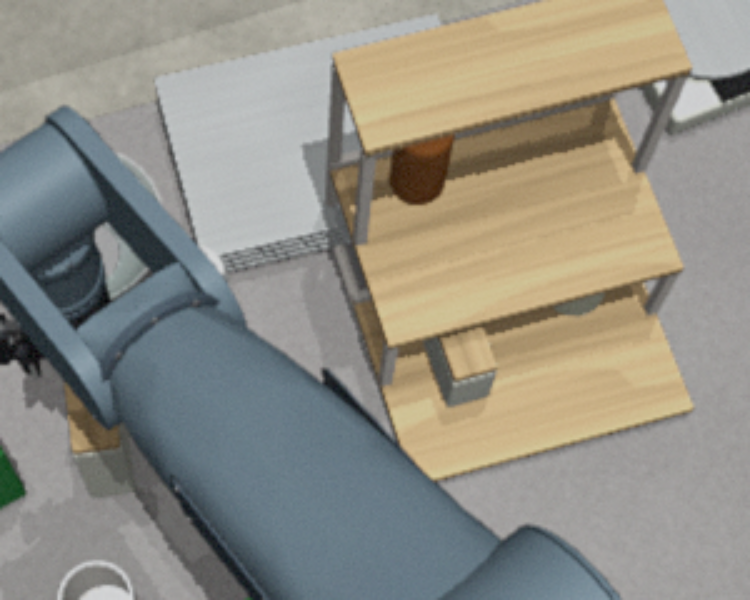

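Short canister stands under the board (visible lid part at crop (470,355)); rear face at rack x −95, so slot x ≈ +15 mm. Now the tall one.

Request:
{"fn": "servo_tool", "kwargs": {"delta_pos": [[0.06, 0, -0.5], [0.06, 0, -1.5], [0.06, 0, -2.7], [0.06, 0, -3.5], [0.06, 0, -3.93], [0.06, 0, -3.93], [0.06, 0, -3.93]], "twist": [0, 0, 0, 0, 0, 0, 0], "hand": [1, 1, 1, 1, 1, 1, 1]}}

```text
time: 10.15
tcp_pos: [0.5669, 0.3334, 0.1552]
tcp_rot: [0.538, 0.462, -0.534, 0.46]
wrist_force: [-0.2, 0.3, -0.8]
gripper_width: 0.998
```

Request:
{"fn": "servo_tool", "kwargs": {"delta_pos": [[0, 0, 0], [0, 0, 0], [0, 0, 0], [0, 0, 0], [0, 0, 0], [0, 0, 0]], "twist": [0, 0, 0, 0, 0, 0], "hand": [0.4, 0.4, 0.4, 0.4, 0.4, 0.4]}}

```text
time: 10.75
tcp_pos: [0.5679, 0.3341, 0.1571]
tcp_rot: [0.539, 0.462, -0.533, 0.461]
wrist_force: [-0.2, 1.2, 5.5]
gripper_width: 0.557
```

```bash
python3 -c "
from h import *
go(500,334,320,88.65)"
```

```text
tcp [567.9 334.1 157.1] jaw -98.6 ax [ 0.006  0.007 -1.   ] q6 [0.35 0.45 1.47 0.   1.21 2.07] F [-0.2  1.2  5.5] t 10.75 w 0.557
delta [-2.72 -0.    6.51] twist 0.906
```

Request:
{"fn": "servo_tool", "kwargs": {"delta_pos": [[0, 0, 0.5], [0, 0, 1.5], [0, 0, 3], [-0.3, 0, 4.6], [-1.0, -0.4, 5.8], [-2, -1.2, 6.7], [-3, -2.4, 6.9], [-3.8, -3.8, 6.9]], "twist": [0, 0, 0, 0, 0.1, 0.3, 0.6, 0.9], "hand": [0, 0, 0, 0, 0, 0, 0, 0]}}

```text
time: 11.55
tcp_pos: [0.4714, 0.2388, 0.3309]
tcp_rot: [0.509, 0.495, -0.502, 0.494]
wrist_force: [1.0, -1.4, -4.4]
gripper_width: 0.563
```

```bash
python3 -c "
from h import *
go(450,-207,328,88.65)"
```

```text
tcp [471.4 238.8 330.9] jaw -91.19 ax [ 0.006  0.008 -1.   ] q6 [0.24 0.01 1.64 0.01 1.48 1.83] F [ 1.  -1.4 -4.4] t 11.55 w 0.563
delta [ -0.86 -17.83  -0.12] twist -0.02
```

Request:
{"fn": "servo_tool", "kwargs": {"delta_pos": [[-0.4, -1.5, 0], [-0.86, -3, 0], [-0.86, -5, 0], [-0.86, -7, 0], [-0.86, -9, 0], [-0.86, -11, 0], [-0.86, -13, 0], [-0.86, -15, 0]], "twist": [0, 0, 0, 0, 0, 0, 0, 0], "hand": [0, 0, 0, 0, 0, 0, 0, 0]}}

```text
time: 12.35
tcp_pos: [0.4489, -0.1378, 0.331]
tcp_rot: [0.509, 0.495, -0.502, 0.494]
wrist_force: [1.2, -0.2, -4.4]
gripper_width: 0.56
```

```bash
python3 -c "
from h import *
go(450,-205,328,88.65)"
```

```text
tcp [ 448.9 -137.8  331. ] jaw -91.19 ax [ 0.006  0.008 -1.   ] q6 [-0.56 -0.12  1.77  0.01  1.5   1.03] F [ 1.2 -0.2 -4.4] t 12.35 w 0.56
delta [ 0.04 -2.69 -0.12] twist -0.02
```

Request:
{"fn": "servo_tool", "kwargs": {"delta_pos": [[0, -1.4, 0], [0, -2.5, 0], [0, -2.75, 0], [1, -2.75, 0], [2.3, -2.75, 0], [3.7, -2.8, 0], [4.8, -2.8, 0], [5.3, -2.8, 0]], "twist": [0, 0, 0, 0, 0, 0, 0, 0], "hand": [0, 0, 0, 0, 0, 0, 0, 0]}}

```text
time: 13.15
tcp_pos: [0.583, -0.2065, 0.3301]
tcp_rot: [0.508, 0.496, -0.501, 0.494]
wrist_force: [-0.8, 0.6, -5.0]
gripper_width: 0.558
```

```bash
python3 -c "
from h import *
c,P=snap('top','t5.png')
cv2.imwrite('pics/c5.png',cv2.resize(c['image'][40:280,340:600,::-1],None,fx=2.5,fy=2.5))
go(580,-207.7,294,88.65)"
```

```text
tcp [ 583.6 -206.4  329.9] jaw -91.09 ax [ 0.005  0.01  -1.   ] q6 [-0.54  0.23  1.4   0.01  1.51  1.05] F [ 0.  -0.1 -5.2] t 13.2 w 0.565
delta [-0.14 -0.05 -1.44] twist -0.032
```

View pics/c5.png

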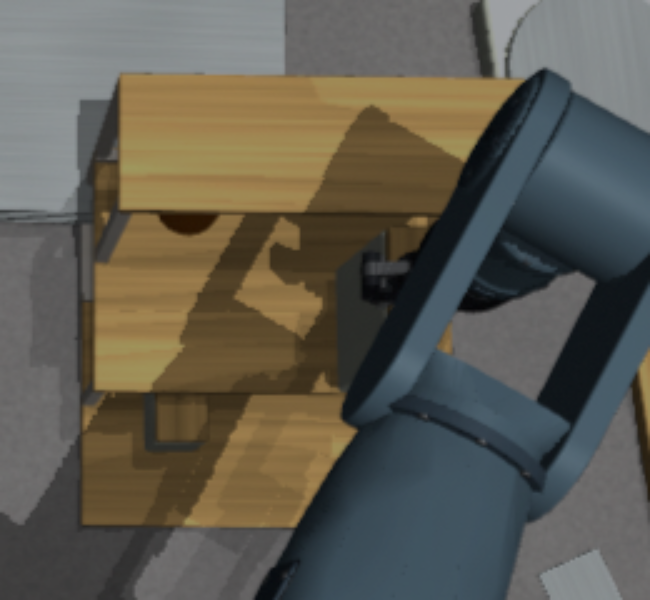

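The tall canister is held on the high tier's porch, its lid front at crop (405,228), just short of the top board's edge at row 212. Lowering it.

Request:
{"fn": "servo_tool", "kwargs": {"delta_pos": [[-0.1, -0.05, -0.5], [-0.1, -0.05, -1], [-0.1, -0.05, -1.3], [-0.1, -0.05, -1.38], [-0.1, -0.05, -1.44], [-0.1, -0.05, -1.48]], "twist": [-0.03, -0.03, -0.03, -0.03, -0.03, -0.03], "hand": [0, 0, 0, 0, 0, 0]}}

```text
time: 13.8
tcp_pos: [0.581, -0.2076, 0.2944]
tcp_rot: [0.51, 0.495, -0.502, 0.493]
wrist_force: [-4.1, 3.3, 7.3]
gripper_width: 0.561
```

Request:
{"fn": "servo_tool", "kwargs": {"delta_pos": [[0, 0, -0.04]], "twist": [0], "hand": [0]}}

```text
time: 13.9
tcp_pos: [0.581, -0.2075, 0.2945]
tcp_rot: [0.51, 0.495, -0.502, 0.494]
wrist_force: [-2.3, 1.8, 0.4]
gripper_width: 0.561
```

Request:
{"fn": "servo_tool", "kwargs": {"delta_pos": [[0, 0, 0.02], [0, 0, 0.02], [0, 0, 0.02], [0, 0, 0.02]], "twist": [0, 0, 0, 0], "hand": [0.9, 0.9, 0.9, 0.9]}}

```text
time: 14.3
tcp_pos: [0.5812, -0.2077, 0.2951]
tcp_rot: [0.51, 0.495, -0.502, 0.494]
wrist_force: [0.1, -0.3, -0.1]
gripper_width: 0.903
```

Request:
{"fn": "servo_tool", "kwargs": {"delta_pos": [[-0.5, 0, 0], [-1, 0.02, 0], [-1.4, 0.03, 0], [-1.56, 0.04, 0], [-1.56, 0.04, 0], [-1.56, 0.04, 0], [-1.56, 0.04, 0], [-1.56, 0.04, 0]], "twist": [0, 0, 0, 0, 0, 0, 0, 0], "hand": [0.9, 0.9, 0.9, 0.9, 0.4, 0.4, 0.4, 0.4]}}

```text
time: 15.1
tcp_pos: [0.5426, -0.2068, 0.2959]
tcp_rot: [0.51, 0.494, -0.502, 0.494]
wrist_force: [-2.2, 2.2, 5.5]
gripper_width: 0.554
```

```bash
python3 -c "
from h import *
c,P=snap('top','t6.png')
cv2.imwrite('pics/c6.png',cv2.resize(c['image'][40:280,340:600,::-1],None,fx=2.5,fy=2.5))
go(620,-208.5,296,88.65)"
```

```text
tcp [ 542.6 -206.8  295.9] jaw -91.33 ax [ 0.008  0.009 -1.   ] q6 [-0.57  0.16  1.55  0.01  1.43  1.02] F [-3.6  1.   5.4] t 15.15 w 0.559
delta [ 3.1  -0.07  0.  ] twist -0.003
```

View pics/c6.png

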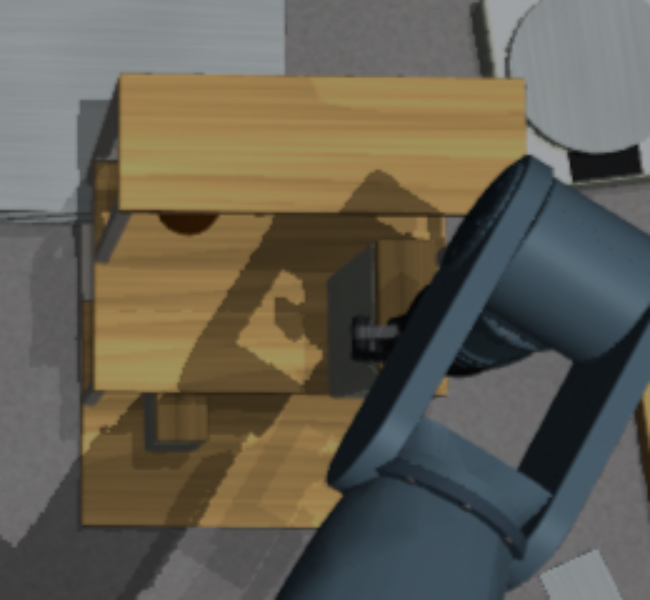

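The tall canister stands square on the porch, its left edge at crop (375,240–310) parallel to the rack. It is now gripped near the rear and can be slid in.

Request:
{"fn": "servo_tool", "kwargs": {"delta_pos": [[0.4, -0.01, 0], [0.8, -0.02, 0], [1.3, -0.03, 0], [1.8, -0.04, 0], [2.3, -0.05, 0], [2.75, -0.06, 0], [3.1, -0.07, 0], [3.2, -0.07, 0]], "twist": [0, 0, 0, 0, 0, 0, 0, 0], "hand": [0, 0, 0, 0, 0, 0, 0, 0]}}

```text
time: 15.95
tcp_pos: [0.6252, -0.2117, 0.3116]
tcp_rot: [0.511, 0.488, -0.501, 0.5]
wrist_force: [-21.1, 3.3, 60.7]
gripper_width: 0.552
```

```bash
python3 - <<'E'
from h import *
c,P=snap('top','t7.png')
cv2.imwrite('pics/c7.png',cv2.resize(c['image'][40:280,340:600,::-1],None,fx=2.5,fy=2.5))
go(622.5,-208.5,296,88.65)
O=np.array([587,-132.8])/1000;a=np.radians(-1.35);ex=np.array([np.cos(a),np.sin(a)]);ey=np.array([-ex[1],ex[0]])
q=P[...,:2]-O;X=q@ex;Y=q@ey
m=(abs(P[...,2]-.293)<.006)&(abs(Y+.075)<.05)&(X>-.1)&(X<.06)
S=np.stack([X[m],Y[m]],-1)*1000
print(m.sum(),S.min(0) if m.any() else 0,S.max(0) if m.any() else 0)
E
```

```text
tcp [ 625.3 -211.8  311.6] jaw -91.39 ax [ 0.022 -0.003 -1.   ] q6 [-0.51  0.32  1.33  0.01  1.47  1.08] F [-19.8   2.5  57.4] t 16.0 w 0.56
delta [-0.11  0.13 -0.63] twist 0.004
18 [  13.05754964 -102.50475284] [ 33.79392032 -45.70758295]
```

View pics/c7.png

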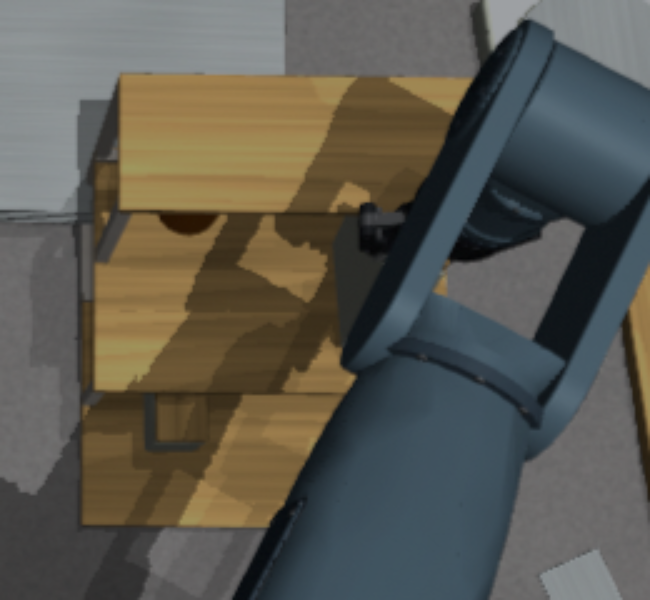

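The push tipped the tall canister: the tool rose 16 mm and carries about 57 N upward, because the canister is wedging on friction. I'll ease back and down, then re-set it.

Request:
{"fn": "servo_tool", "kwargs": {"delta_pos": [[-0.2, 0, 0], [-0.4, 0, 0], [-0.6, 0, 0]], "twist": [0, 0, 0], "hand": [0, 0, 0]}}

```text
time: 16.3
tcp_pos: [0.6093, -0.2113, 0.3094]
tcp_rot: [0.51, 0.489, -0.502, 0.499]
wrist_force: [-1.0, -1.3, -2.9]
gripper_width: 0.557
```

```bash
python3 - <<'E'
from h import *
go(622.5,-208.5,296,88.65)
E
```

```text
tcp [ 609.3 -211.3  309.4] jaw -91.38 ax [ 0.019 -0.002 -1.   ] q6 [-0.52  0.29  1.37  0.01  1.47  1.07] F [-1.  -1.3 -2.9] t 16.3 w 0.557
delta [ 0.53  0.11 -0.54] twist 0.003
```

```bash
cat >> h.py <<'E'
O=np.array([587,-132.8])/1000;_a=np.radians(-1.35);ex=np.array([np.cos(_a),np.sin(_a)]);ey=np.array([-ex[1],ex[0]])
def rackpts(P): q=P[...,:2]-O; return np.stack([q@ex,q@ey,P[...,2]],-1)*1000
E
python3 - <<'E'
from h import *
for n in('top','scene'):
    c,P=snap(n);Q=rackpts(P)
    # left side face of tall canister: y ~ -50
    m=(abs(Q[...,1]+50)<9)&(Q[...,2]>145)&(Q[...,2]<316)&(Q[...,0]>-90)&(Q[...,0]<130)
    S=Q[m]; print(n,len(S))
    for z in range(145,315,15):
        T=S[abs(S[:,2]-z)<7.5]
        if len(T): print(z,len(T),'x',T[:,0].min().round(),T[:,0].max().round(),'y',np.median(T[:,1]).round(1))
E
```

```text
top 657
145 12 x 14.0 101.0 y -54.3
160 57 x -4.0 78.0 y -54.2
175 99 x -29.0 83.0 y -54.1
190 97 x -24.0 85.0 y -54.1
205 97 x -21.0 88.0 y -54.1
220 85 x -16.0 85.0 y -54.2
235 60 x -13.0 80.0 y -53.9
250 46 x -9.0 77.0 y -53.9
265 23 x -3.0 73.0 y -53.9
280 29 x 3.0 70.0 y -54.0
295 30 x 8.0 64.0 y -54.3
310 22 x 12.0 60.0 y -54.3
scene 545
145 17 x -1.0 116.0 y -55.2
160 48 x 3.0 80.0 y -54.9
175 49 x -2.0 85.0 y -54.5
190 75 x 5.0 86.0 y -54.6
205 67 x 3.0 96.0 y -55.1
220 62 x 7.0 91.0 y -54.7
235 78 x 5.0 100.0 y -54.8
250 70 x 9.0 100.0 y -54.7
265 37 x 11.0 94.0 y -54.4
280 8 x 12.0 23.0 y -54.1
295 15 x 15.0 29.0 y -48.9
310 19 x 14.0 23.0 y -47.8
```

The depth data shows the canister pitched about 17° nose-down in the grip, with its front lower edge on the board. Pressing straight down should turn it back flat.

Request:
{"fn": "servo_tool", "kwargs": {"delta_pos": [[0, 0.05, -0.1], [0, 0.1, -0.2], [0, 0.1, -0.3]], "twist": [0, 0, 0], "hand": [0, 0, 0]}}

```text
time: 16.7
tcp_pos: [0.61, -0.2107, 0.309]
tcp_rot: [0.51, 0.486, -0.502, 0.502]
wrist_force: [-15.2, 1.9, 39.9]
gripper_width: 0.556
```

Request:
{"fn": "servo_tool", "kwargs": {"delta_pos": [[-0.2, 0, -0.1], [-0.4, 0, -0.15], [-0.6, 0, -0.2], [-0.8, 0, -0.25]], "twist": [0, 0, 0, 0], "hand": [0, 0, 0, 0]}}

```text
time: 17.1
tcp_pos: [0.5906, -0.2107, 0.3027]
tcp_rot: [0.511, 0.485, -0.501, 0.502]
wrist_force: [-1.9, -0.0, 6.2]
gripper_width: 0.56
```

```bash
cat >> h.py <<'E'
def face():
    for n in('top','scene'):
        c,P=snap(n,n+'_last.png');Q=rackpts(P)
        m=(abs(Q[...,1]+52)<9)&(Q[...,2]>145)&(Q[...,2]<316)&(Q[...,0]>-90)&(Q[...,0]<130);S=Q[m]
        print(n,[(z,*np.percentile(S[abs(S[:,2]-z)<8][:,0],[2,98]).round().tolist()) for z in range(150,315,20) if (abs(S[:,2]-z)<8).sum()>5])
E
python3 - <<'E'
from h import *
face();go(580,-208.5,296,88.65)
E
```

```text
top [(150, -31.0, 75.0), (170, -32.0, 73.0), (190, -30.0, 77.0), (210, -26.0, 78.0), (230, -24.0, 80.0), (250, -21.0, 75.0), (270, -16.0, 71.0), (290, -9.0, 64.0), (310, -6.0, 54.0)]
scene [(150, -11.0, 81.0), (170, -11.0, 74.0), (190, -12.0, 77.0), (210, -10.0, 77.0), (230, -6.0, 84.0), (250, -5.0, 87.0), (270, -4.0, 88.0), (290, -4.0, 78.0), (310, -4.0, 1.0)]
tcp [ 589.8 -210.7  302.4] jaw -91.43 ax [ 0.024 -0.008 -1.   ] q6 [-0.54  0.24  1.44  0.01  1.43  1.06] F [-0.3 -0.5  4.8] t 17.2 w 0.558
delta [-0.39  0.09 -0.26] twist 0.01
```

Request:
{"fn": "servo_tool", "kwargs": {"delta_pos": [[-0.2, 0.02, -0.1], [-0.4, 0.05, -0.2], [-0.6, 0.08, -0.25], [-0.8, 0.1, -0.3], [-1, 0.1, -0.33]], "twist": [0, 0, 0, 0, 0], "hand": [0, 0, 0, 0, 0]}}

```text
time: 17.7
tcp_pos: [0.5648, -0.2077, 0.2936]
tcp_rot: [0.511, 0.486, -0.501, 0.501]
wrist_force: [4.5, -0.3, 4.2]
gripper_width: 0.558
```

```bash
python3 - <<'E'
from h import *
face();go(580,-208.5,296,88.65)
c=cv2.imread('pics/scene_last.png'); cv2.imwrite('pics/c8.png',cv2.resize(c[60:260,330:500],None,fx=3.5,fy=3))
E
```

```text
top [(150, -42.0, 64.0), (170, -41.0, 63.0), (190, -41.0, 64.0), (210, -42.0, 66.0), (230, -42.0, 65.0), (250, -41.0, 63.0), (270, -38.0, 65.0), (290, -32.0, 64.0)]
scene [(150, -36.0, 68.0), (170, -35.0, 63.0), (190, -33.0, 65.0), (210, -33.0, 63.0), (230, -31.0, 64.0), (250, -27.0, 68.0), (270, -29.0, 67.0), (290, -30.0, 66.0)]
tcp [ 564.1 -207.7  293.6] jaw -91.42 ax [ 0.023 -0.006 -1.   ] q6 [-0.55  0.19  1.52  0.01  1.41  1.04] F [ 0.5 -0.7  1.3] t 17.8 w 0.558
delta [ 0.64 -0.03  0.09] twist 0.009
```

View pics/c8.png

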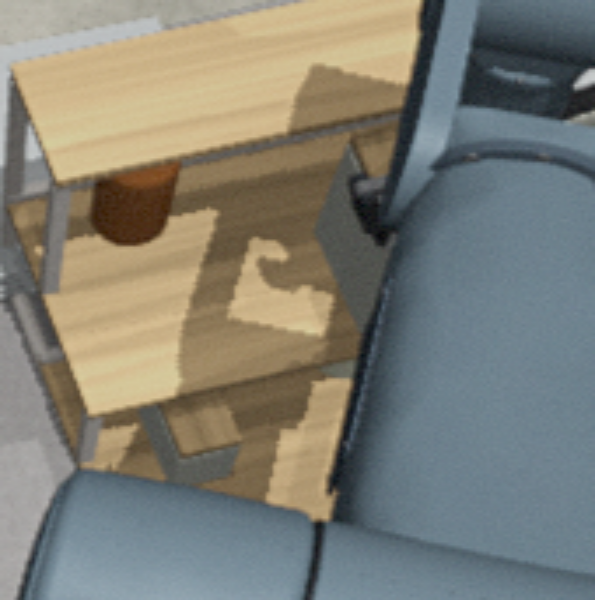

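The tall canister is flat on the porch again, spanning rack x −42 to 65. Its left face in the crop (320–385, 150–310) looks upright, and the short canister and the bottle are unchanged. This time I'll lift it a few mm, carry it in and set it down rather than drag it.

Request:
{"fn": "servo_tool", "kwargs": {"delta_pos": [[0, 0, 0.12], [0, 0, 0.26], [0, 0, 0.3]], "twist": [0, 0, 0], "hand": [0, 0, 0]}}

```text
time: 18.1
tcp_pos: [0.5633, -0.2074, 0.3003]
tcp_rot: [0.51, 0.488, -0.502, 0.5]
wrist_force: [0.9, 0.0, -4.4]
gripper_width: 0.557
```

Request:
{"fn": "servo_tool", "kwargs": {"delta_pos": [[0.2, 0, 0], [0.4, -0.01, 0], [0.6, -0.02, 0]], "twist": [0, 0, 0], "hand": [0, 0, 0]}}

```text
time: 18.4
tcp_pos: [0.5786, -0.2078, 0.2997]
tcp_rot: [0.51, 0.488, -0.502, 0.5]
wrist_force: [-0.1, 0.0, -4.0]
gripper_width: 0.557
```

```bash
python3 - <<'E'
from h import *
face();go(624,-208.7,300,88.65)
E
```

```text
top [(150, -35.0, 92.0), (170, -36.0, 68.0), (190, -34.0, 72.0), (210, -33.0, 72.0), (230, -31.0, 73.0), (250, -30.0, 74.0), (270, -27.0, 70.0), (290, -20.0, 65.0)]
scene [(150, -22.0, 112.0), (170, -22.0, 72.0), (190, -20.0, 77.0), (210, -21.0, 77.0), (230, -17.0, 78.0), (250, -14.0, 77.0), (270, -13.0, 82.0), (290, -14.0, 76.0), (310, -15.0, -11.0)]
tcp [ 578.9 -207.9  299.9] jaw -91.39 ax [ 0.02  -0.005 -1.   ] q6 [-0.54  0.22  1.47  0.01  1.43  1.05] F [ 0.7  0.4 -5.1] t 18.5 w 0.556
delta [ 1.8  -0.03  0.  ] twist 0.005
```

Request:
{"fn": "servo_tool", "kwargs": {"delta_pos": [[0.1, 0, 0.15], [0.4, 0, 0.18], [0.8, -0.01, 0.18], [1.2, -0.02, 0.18], [1.6, -0.03, 0.18], [1.8, -0.03, 0.18], [1.84, -0.03, 0.18]], "twist": [0, 0, 0, 0, 0, 0, 0], "hand": [0, 0, 0, 0, 0, 0, 0]}}

```text
time: 19.2
tcp_pos: [0.6255, -0.2085, 0.3039]
tcp_rot: [0.51, 0.488, -0.502, 0.5]
wrist_force: [0.6, 0.1, -5.5]
gripper_width: 0.559
```

```bash
python3 - <<'E'
from h import *
face();go(620,-208.7,294,88.65)
E
```

```text
top [(150, 13.0, 102.0), (170, 10.0, 98.0), (190, 12.0, 89.0), (210, 13.0, 85.0), (230, 15.0, 60.0), (250, 18.0, 44.0), (270, 21.0, 35.0), (290, 28.0, 34.0)]
scene [(150, 11.0, 116.0), (170, 19.0, 118.0), (190, 22.0, 119.0), (210, 23.0, 118.0), (230, 23.0, 109.0), (250, 29.0, 100.0), (270, 31.0, 60.0), (290, 31.0, 37.0), (310, 30.0, 37.0)]
tcp [ 624.9 -208.5  304.1] jaw -91.38 ax [ 0.019 -0.005 -1.   ] q6 [-0.5   0.32  1.34  0.    1.46  1.09] F [-0.2  0.5 -4.2] t 19.3 w 0.558
delta [-0.2  -0.01 -0.4 ] twist 0.003
```

Request:
{"fn": "servo_tool", "kwargs": {"delta_pos": [[0, 0, -0.12], [-0.02, 0, -0.24], [-0.08, 0, -0.34], [-0.14, 0, -0.4], [-0.18, 0, -0.42]], "twist": [0, 0, 0, 0, 0], "hand": [0, 0, 0, 0, 0]}}

```text
time: 19.8
tcp_pos: [0.6202, -0.2087, 0.2965]
tcp_rot: [0.51, 0.487, -0.502, 0.501]
wrist_force: [-4.8, 2.1, 7.3]
gripper_width: 0.555
```

```bash
python3 - <<'E'
from h import *
face();go(620,-208.7,294,88.65)
E
```

```text
top [(150, 9.0, 100.0), (170, 9.0, 97.0), (190, 10.0, 91.0), (210, 11.0, 86.0), (230, 12.0, 40.0), (250, 14.0, 34.0), (270, 17.0, 71.0), (290, 23.0, 65.0)]
scene [(150, 13.0, 115.0), (170, 16.0, 118.0), (190, 19.0, 118.0), (210, 16.0, 118.0), (230, 21.0, 111.0), (250, 22.0, 100.0), (270, 26.0, 33.0), (290, 25.0, 31.0)]
tcp [ 620.3 -208.7  296.5] jaw -91.38 ax [ 0.021 -0.006 -1.   ] q6 [-0.51  0.31  1.37  0.01  1.44  1.09] F [-5.5  1.9  6.5] t 19.9 w 0.559
delta [-0.01 -0.   -0.1 ] twist 0.004
```

Request:
{"fn": "servo_tool", "kwargs": {"delta_pos": [[0, 0, 0.15], [0.1, 0, 0.2], [0.25, -0.01, 0.2], [0.3, -0.01, 0.1], [0.3, -0.01, 0], [0.3, -0.01, -0.08], [0.28, -0.01, -0.12]], "twist": [0, 0, 0, 0, 0, 0, 0], "hand": [0, 0, 0, 0, 0, 0, 0]}}

```text
time: 20.6
tcp_pos: [0.6269, -0.2093, 0.2977]
tcp_rot: [0.51, 0.487, -0.502, 0.501]
wrist_force: [-12.4, 3.6, 20.4]
gripper_width: 0.555
```

```bash
python3 - <<'E'
from h import *
face();go(620,-208.7,294,88.65)
E
```

```text
top [(150, 13.0, 103.0), (170, 14.0, 97.0), (190, 15.0, 90.0), (210, 16.0, 85.0), (230, 18.0, 48.0), (250, 20.0, 43.0), (270, 25.0, 33.0), (290, 29.0, 36.0)]
scene [(150, 20.0, 123.0), (170, 23.0, 124.0), (190, 26.0, 121.0), (210, 25.0, 120.0), (230, 28.0, 111.0), (250, 31.0, 89.0), (270, 32.0, 41.0), (290, 32.0, 39.0), (310, 32.0, 38.0)]
tcp [ 626.9 -209.3  297.8] jaw -91.38 ax [ 0.022 -0.008 -1.   ] q6 [-0.5   0.33  1.35  0.    1.45  1.09] F [-11.7   2.   16.7] t 20.7 w 0.558
delta [-0.28  0.02 -0.15] twist 0.003
```

Request:
{"fn": "servo_tool", "kwargs": {"delta_pos": [[0, 0, 0], [0, 0, 0], [0, 0, 0], [0, 0, 0], [0, 0, 0], [0, 0, 0]], "twist": [0, 0, 0, 0, 0, 0], "hand": [0.6, 0.62, 0.65, 0.75, 0.9, 0.9]}}

```text
time: 21.3
tcp_pos: [0.6269, -0.2093, 0.2973]
tcp_rot: [0.51, 0.487, -0.502, 0.501]
wrist_force: [-0.3, -0.0, 0.1]
gripper_width: 0.901
```

```bash
python3 - <<'E'
from h import *
face();go(620,-208.7,294,88.65)
E
```

```text
top [(150, -38.0, 102.0), (170, 12.0, 64.0), (190, 12.0, 59.0), (210, 13.0, 49.0), (230, 15.0, 42.0), (250, 20.0, 42.0), (270, 25.0, 57.0)]
scene [(150, 19.0, 123.0), (170, 24.0, 118.0), (190, 26.0, 120.0), (210, 25.0, 119.0), (230, 28.0, 71.0), (250, 28.0, 53.0), (270, 32.0, 55.0), (290, 40.0, 73.0)]
tcp [ 626.9 -209.3  297.5] jaw -91.38 ax [ 0.022 -0.008 -1.   ] q6 [-0.5   0.33  1.35  0.    1.45  1.09] F [0.2 0.  0.1] t 21.4 w 0.901
delta [-0.28  0.02 -0.14] twist 0.004
```

Request:
{"fn": "servo_tool", "kwargs": {"delta_pos": [[-0.2, 0, 0.4], [-0.5, 0, 1.2], [-1.2, 0, 2.2], [-2.5, 0, 3], [-4.4, 0, 3.4], [-6, 1, 3.4], [-7, 2.5, 3.4], [-7, 4, 3.4]], "twist": [0, 0, 0, 0, 0, 0, 0, 0], "hand": [0.9, 0.9, 0.9, 0.9, 0.9, 0.9, 0.9, 0.9]}}

```text
time: 22.2
tcp_pos: [0.4493, -0.1087, 0.3837]
tcp_rot: [0.51, 0.485, -0.503, 0.501]
wrist_force: [1.6, 0.4, -0.7]
gripper_width: 0.902
```

Request:
{"fn": "servo_tool", "kwargs": {"delta_pos": [[0, 2, 0], [0, 4, 0], [0, 6, 0], [0, 8, 0], [0, 10, 0], [0, 12, 0], [0, 12, 0]], "twist": [0, 0, 0, 0, 0, 0, 0], "hand": [0.9, 0.9, 0.9, 0.9, 0.9, 0.9, 0.9]}}

```text
time: 22.9
tcp_pos: [0.4479, 0.1965, 0.3847]
tcp_rot: [0.509, 0.487, -0.5, 0.503]
wrist_force: [0.0, -1.0, 1.0]
gripper_width: 0.902
```

```bash
python3 - <<'E'
from h import *
face()
for n in('top','scene'):
    c,P=snap(n,n+'_f.png');Q=rackpts(P)
    for nm,zz,y0 in(('tall',293,-75),('short',106,75)):
        m=(abs(Q[...,2]-zz)<6)&(abs(Q[...,1]-y0)<35)&(Q[...,0]<62)&(Q[...,0]>-120);S=Q[m]
        if len(S)>20: print(n,nm,len(S),S.min(0).round(1),S.max(0).round(1),cv2.minAreaRect(S[:,:2].astype(np.float32)),'zslope/deg',np.degrees(np.arctan(np.polyfit(S[:,0],S[:,2],1)[0])).round(2))
go(0,0,0,0)
a=cv2.imread('pics/scene_f.png')[40:280,300:520]; b=cv2.imread('pics/top_f.png')[40:280,340:580]
cv2.imwrite('pics/c9.png',cv2.resize(np.hstack([a,b]),None,fx=1.7,fy=1.7))
E
```

```text
top [(150, 12.0, 102.0), (170, 12.0, 98.0), (190, 12.0, 91.0), (210, 13.0, 85.0), (230, 13.0, 80.0), (250, 13.0, 75.0), (270, 12.0, 70.0), (290, 14.0, 65.0)]
scene [(150, -31.0, 117.0), (170, 15.0, 121.0), (190, 15.0, 119.0), (210, 14.0, 120.0), (230, 15.0, 111.0), (250, 15.0, 101.0), (270, 15.0, 88.0), (290, 17.0, 77.0)]
top tall 575 [  12.9 -101.4  287. ] [ 61.8 -51.7 298.8] ((37.18207550048828, -76.5268783569336), (48.7652473449707, 49.479766845703125), 0.6785516738891602) zslope/deg 0.46
top short 390 [-96.4  51.7 100.1] [-51.3 101.  111.8] ((-73.78775024414062, 76.36927032470703), (45.153785705566406, 49.118736267089844), 0.3673259913921356) zslope/deg 0.35
scene tall 367 [  14.5 -101.8  287.2] [ 62.  -51.2 298.9] ((38.04846954345703, -76.59403991699219), (50.506874084472656, 47.31093215942383), 89.3242416381836) zslope/deg 0.52
scene short 242 [-95.8  51.5 100.4] [-41.2  91.3 112. ] ((-67.6189956665039, 69.94303894042969), (54.23658752441406, 39.3057861328125), 4.605073928833008) zslope/deg 0.41
tcp [449.3 190.5 384.2] jaw -91.59 ax [ 0.024 -0.01  -1.   ] q6 [ 0.17 -0.11  1.65 -0.01  1.58  1.76] F [-0.6 -0.6 -0.2] t 23.1 w 0.902
delta [-17.97  -7.62 -15.37] twist -11.051
```

View pics/c9.png

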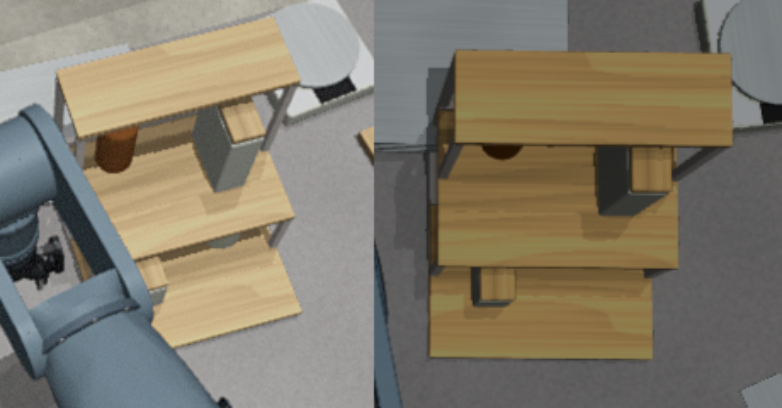

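```bash
python3 -c "
from h import *
r.hand_in()"
```

```text
the job is handed in; nothing more can be done
```

Both canisters are put away on the rack and the job is handed in at about 23 s of the 67 s allowed. The short one went first, onto the left half of the low tier. The tall one followed, onto the right half of the high tier.

- **Short canister:** its centre is about 14 mm past the edge of the board above. It stands upright and within about 1° of square, going by the top view. The scene view gave 4.6°, but the arm hid part of the lid in that picture.
- **Tall canister:** its centre is about 9 mm past the edge, with roughly 47 mm of its 110 mm still showing in front. It stands upright and within 1° of square in both views.
- **Other things:** in the last pictures the bottle, the jar and the rack looked undisturbed. I did not check the mug and the tin again after the first measurements. The gripper is clear of everything and the wrist force reads about zero.

**What went wrong:** the first attempt to slide the tall canister in tipped it about 17° forward, and the wrist force reached about 64 N, under the 120 N limit. I pulled it back until it stood flat, then carried it in a few millimetres above the board and set it down, so it was not dragged the whole way.

I take that force to have come through the gripped canister, not the gripper's body. I could not confirm this, and it matters because the body limit is 40 N.

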